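# Clip the logger forceps onto the tall vial

### The job

Squeeze the self-closing forceps by their two thumb plates so that the jaws open, set them down flat on the bench with the jaws on either side of the tall slim vial, and let go so that they close on it. The vial must stay standing where it is, about midway along the jaws, and the short vial and the wide bottle must be left alone.

Things in the scene. Friction and masses are not known exactly. Their poses are not given: they have to be found in the camera images.
- forceps_grip (a point): Steel self-closing forceps, flat, 0.09 kg. Point: midway between the 2 upright black thumb plates, 12 mm above the underside; x to jaws, y across, z up. In mm: plates x -21 to 21, 24 tall, 49 over outer faces; squeezed in y to their stop at 34 (10 N) they open the jaws, let go they spring back. Jaws: 2 upright plates, x 77 to 115, 16 tall, 5 thick, gap 20 at rest, 54 squeezed. Tail x -104, 35 tall.
- tall_vial_mid (a point): Tall slim glass vial with a black cap and white label, loose, upright: 28 mm diameter (29 mm at the cap), 95 mm tall, 0.08 kg. The point is on its axis, half-way up (47.5 mm above its base).
- short_vial_mid (a point): Short glass vial with a black cap, loose, upright, to be left alone: 28 mm diameter, 46 mm tall. The point is on its axis, half-way up (23 mm above its base).
- bottle_mid (a point): Wide glass bottle with a narrower black cap, loose, upright, to be left alone: 56 mm diameter, 105 mm tall. The point is on its axis, half-way up (52.5 mm above its base).
Things that resemble listed ones, but are neither listed nor needed, are in the scene too. What is shaped like the part that bears tall_vial_mid but green is not meant.

How it is judged:
By the outcome, as a careful person would: the job done as asked, in the order asked, and still so for the second after the job is handed in, with the robot touching nothing.
It also fails if it takes over 35 s, if anything falls off the work surface, if the arm or the gripper's body presses on something with over 40 N, if the wrist force passes 120 N, or if a joint passes its speed limit or range.

### The arm

A 6-joint arm with a two-finger parallel gripper is mounted at the origin on the work surface. World frame = base frame: x ahead of the robot, y to its left, z up, the work surface at z = 0. Lengths are in m, angles in rad, forces in N, time in s.
With the tool pointing down it reaches from about 0.25 to 0.725 m from the base axis. Payload 4 kg.
Tool frame: the origin (TCP) lies midway between the tips of the shut fingers; the grasp point (between the pads) lies 19 mm behind it; z points along the fingers, y is the line along which they close (so a half turn about z gives the same grasp; the last joint's range is limited). The gripper opens to 85 mm and grips with 20 to 120 N. Pads are 22 mm wide; open, the fingers measure 114 mm over their backs; the gripper's body (76 mm by 85 mm) begins 54 mm behind the grasp point. The pads swing forward as they close: fully open they stand 13 mm farther back than shut.
Start: joints at [-1.217, 0.241, 0.005, 1.335, 0, 1.571], TCP at [0.173, -0.469, 0.231] pointing down, gripper open.
Joint ranges: [-2.72, 2.72], [-1.05, 1.87], [-1.09, 1.28], [-1.99, 2.15], [-1.42, 1.44], [-3.14, 3.14]. Speed limits (rad/s): [2.79, 2.79, 3.14, 3.14, 3.14, 3.14].

### API

Orientations are given as [roll, pitch, yaw] about the fixed x, y, z axes, in that order (R = Rz(yaw) Ry(pitch) Rx(roll)).
In Python, from rig import arm gives the robot as it stands.
- The arm moves only by the tool apply_moves, never from a script. Its argument "plan" is a list that holds one entry, the list of rows, each a list of 7 numbers: the shift along the tool's x, y, z scaled (see below), then the turn, a rotation vector about the tool's x, y, z scaled (see below), then the opening, from 0 (shut) to 1 (fully open). In form: [[[x, y, z, ax, ay, az, fingers], ...]]. A call has 1 to 5 rows; each row is the pose to reach, as a shift and turn from the pose commanded when the call began, along the tool's axes at that moment; what a row does not reach only later rows make up. The controller multiplies each number of a shift by 10 cm and each number of a turn by 60 degrees. A row lasts 1/12 s, in which the tool goes at most 41.7 mm and 7.16 degrees, less where a joint would pass 70% of its speed; a pose out of reach is approached as far as the arm can. A call with a number of a shift or a turn outside -1 to 1 is refused whole. A call with a gripper value outside its range is refused whole. The fingers move at their own pace and stop on an object; the grip force is fixed at half the most. Time passes only in rows, so rows that repeat a pose let the fingers close. It gives the time, the measured TCP pose, the force, the opening and the grip force at its end, in the units of the state.
- arm.get_obs(): the state, without advancing time (a new reading comes with each control period).
- arm.get_image(name): name is "side" or "top" or "wrist"; returns (picture, depth): 384x512x3 uint8, blue, green, red; 384x512 float32, m along the optical axis (not along the pixel's ray), 0 where there is no reading.
- arm.get_calibration(name): a dict with "K" (3x3 intrinsics, pixels), "T" (4x4, takes a point from camera to world coordinates). Camera axes: x right, y down, z forward; pixel columns grow to the right and rows downward; lengths in m; the calibration is good to about 2 mm. A picture is of the moment at which its call begins: read the wrist's pose just before it. get_calibration takes no time and is no camera call; for the wrist camera it gives the pose at the moment of the call.
- arm.hand_in(): hands the job in; it is judged then, once.
The state is a dict: "t": time; "joint_pos": joint angles; "dq": joint speeds; "joint_torque": joint torques, N m; "tcp_pos": TCP position; "tcp_rot": TCP orientation; "wrist_force": force on the tool from outside, world axes, zero at the start; "wrist_torque": the same for the moment, N m; "finger_gap": opening from 0.0 (shut) to 1.0 (fully open); "finger_force": force on a finger pad.
Only numpy, scipy, OpenCV 4.12 (cv2) and the standard library are available. Lean on these libraries where they do the work, as an engineer would, in place of code of your own. Each camera call takes 0.05 s, during which the arm holds its last target. There are 200 camera calls.

## Working session

There is one attempt and no reset: what is moved stays moved. The work goes in short steps, Python scripts to look and compute and a tool call to move; the robot and the scene stay as the last step left them, time stands still between calls to the robot, and variables do not carry over. Pictures are saved under pics/ and viewed, at most 10 in all, crops included, and the job is handed in when it is done.

Besides the shell and the picture viewer there is one more tool, called after "Request:" in YAML: its name, and indented under it one key for each argument. apply_moves: Moves the arm, as the interface text tells. Shifts and turns lie within -1 to 1; 1 stands for 10 cm of shift or 60 degrees of turn. Its arguments: {"type":"object","properties":{"plan":{"type":"array","items":{"type":"array","items":{"type":"array","items":{"type":"number"}}}}},"required":["plan"]}

```bash
ls; mkdir -p pics
python3 - <<'E'
from rig import arm
import cv2,numpy as np
o=arm.get_obs();print(o)
for n in("top","side"):
    c=arm.get_calibration(n);im,d=arm.get_image(n)
    cv2.imwrite(f"pics/{n}0.png",im);np.savez(f"{n}0.npz",im=im,d=d,**c);print(n,c)
E
```

```text
pics
{'t': 0.0, 'joint_pos': array([-1.21701289e+00,  2.41417729e-01,  3.72571581e-03,  1.33519651e+00,
       -2.94338191e-06,  1.57079170e+00]), 'dq': array([-6.48857099e-04,  1.64086207e-05, -5.93278097e-04,  3.42746426e-04,
       -1.40555281e-04, -9.69986464e-04]), 'joint_torque': array([ 1.05229479e-03, -3.72318041e+01,  2.52407509e+01,  1.69137883e-02,
        2.87969206e-04, -1.91603490e-06]), 'tcp_pos': array([ 0.17300548, -0.46844333,  0.23041115]), 'tcp_rot': array([-3.13950045e+00,  2.93369877e-06,  3.53788065e-01]), 'wrist_force': array([0.22703076, 0.1043448 , 0.63652743]), 'wrist_torque': array([-0.02876651, -0.00441161,  0.03994241]), 'finger_force': 0.0, 'finger_gap': 1.0034849830705936}
top {'K': array([[471.18031697,   0.        , 261.54392801],
       [  0.        , 471.18031697, 186.11045998],
       [  0.        ,   0.        ,   1.        ]]), 'T': array([[ 0.00747068, -0.98784521,  0.15526114,  0.42117823],
       [-0.99985554, -0.00500873,  0.01624199, -0.01883489],
       [-0.01526691, -0.15536005, -0.98773993,  1.00530799],
       [ 0.        ,  0.        ,  0.        ,  1.        ]])}
side {'K': array([[425.5128861 ,   0.        , 256.33686189],
       [  0.        , 425.5128861 , 187.83830708],
       [  0.        ,   0.        ,   1.        ]]), 'T': array([[ 0.99980775,  0.01597914,  0.01136361,  0.57969437],
       [ 0.00175742, -0.65024179,  0.75972529, -0.63069342],
       [ 0.01952885, -0.75955927, -0.65014487,  0.61835462],
       [ 0.        ,  0.        ,  0.        ,  1.        ]])}
```

View pics/top0.png

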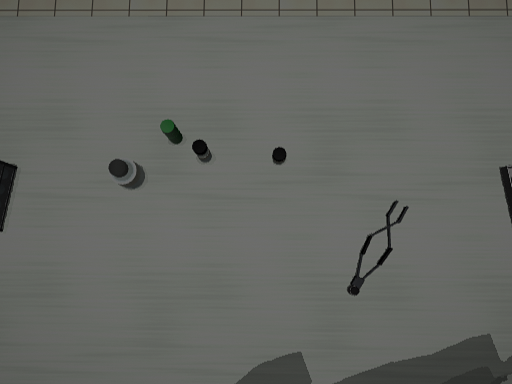

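View pics/side0.png

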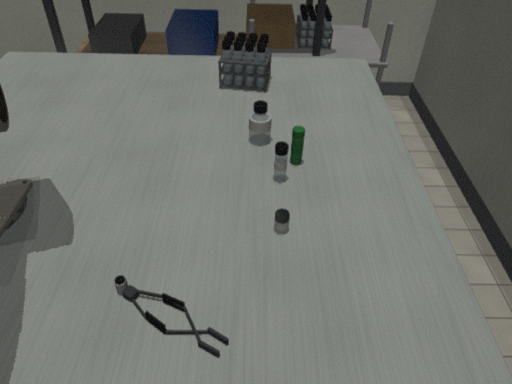

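The top view shows the forceps with thumb plates near (365,245) and (385,257), jaws near (399,212) and tail near (354,289). The tall vial's cap is near (200,147), the short vial near (279,155), the bottle near (119,167) and the green decoy near (168,127). Next I'll turn these into positions from depth.

```bash
cat > h.py <<'E'
import numpy as np
def world(im,d,K,T):
    v,u=np.indices(d.shape)
    P=np.stack([(u-K[0,2])/K[0,0]*d,(v-K[1,2])/K[1,1]*d,d],-1)
    return P@T[:3,:3].T+T[:3,3]
E
python3 - <<'E'
import numpy as np,cv2
from h import world
for n in("top","side"):
    z=np.load(n+"0.npz");W=world(z['im'],z['d'],z['K'],z['T'])
    m=(W[...,2]>.010)&(z['d']>0)&(W[...,0]>.22)&(W[...,0]<.8)&(abs(W[...,1])<.42)
    print(n,"bench z",np.median(W[...,2][(abs(W[...,2])<.02)]))
    k,l,s,c=cv2.connectedComponentsWithStats(m.astype(np.uint8),connectivity=8)
    for i in range(1,k):
        if s[i,4]<8: continue
        p=W[l==i]; h=p[:,2].max(); t=p[p[:,2]>h-.006]
        print(c[i].round(),s[i,4],'h',h.round(4),'top ctr',((t.max(0)+t.min(0))/2).round(4),'mean',t.mean(0).round(4),'ext',np.ptp(p,0).round(3),'col',z['im'][l==i].mean(0).round())
    # forceps: rows of points by height
    if n=="top": f=(slice(195,300),slice(340,415))
    else: f=(slice(270,360),slice(105,235))
    Wf=W[f].reshape(-1,3);dark=z['im'][f].reshape(-1,3).max(1)<70
    g=Wf[(Wf[:,2]>.004)&dark];print(len(g));np.save(n+"f.npy",g)
    for lo,hi in((.004,.012),(.012,.019),(.019,.028),(.028,.04)):
        q=g[(g[:,2]>lo)&(g[:,2]<hi)];print(lo,len(q),q.mean(0).round(4) if len(q) else '',q.min(0).round(3),q.max(0).round(3))
E
```

```text
top bench z 0.000417544764339417
[171. 131.] 320 h 0.1001 top ctr [0.6842 0.1872 0.0972] mean [0.685  0.1866 0.0959] ext [0.028 0.029 0.09 ] col [30. 51. 27.]
[201. 150.] 286 h 0.0992 top ctr [0.6432 0.1217 0.0963] mean [0.6435 0.1217 0.0956] ext [0.028 0.028 0.088] col [23. 24. 23.]
[279. 155.] 181 h 0.0508 top ctr [ 0.6398 -0.0389  0.0479] mean [ 0.6398 -0.0382  0.0471] ext [0.027 0.026 0.04 ] col [15. 16. 16.]
[126. 173.] 825 h 0.1097 top ctr [0.5988 0.2791 0.1068] mean [0.5982 0.2796 0.1056] ext [0.055 0.056 0.1  ] col [60. 61. 59.]
[392. 208.] 50 h 0.0198 top ctr [ 0.5305 -0.2777  0.0169] mean [ 0.5304 -0.2776  0.0168] ext [0.032 0.021 0.009] col [35. 34. 33.]
[367. 260.] 435 h 0.0394 top ctr [ 0.3614 -0.1913  0.0364] mean [ 0.3618 -0.1911  0.0358] ext [0.181 0.128 0.029] col [30. 30. 29.]
[385. 256.] 78 h 0.0276 top ctr [ 0.4316 -0.2589  0.0248] mean [ 0.4317 -0.2587  0.0246] ext [0.035 0.026 0.018] col [15. 15. 15.]
720
0.004 191 [ 0.4543 -0.2516  0.0081] [ 0.358 -0.314  0.004] [ 0.545 -0.181  0.012]
0.012 297 [ 0.4462 -0.2377  0.016 ] [ 0.356 -0.309  0.012] [ 0.547 -0.182  0.
[... 737 characters left out ...]
 top ctr [ 0.3611 -0.1896  0.0352] mean [ 0.3614 -0.1898  0.0356] ext [0.182 0.126 0.028] col [51. 51. 50.]
[156. 321.] 159 h 0.0264 top ctr [ 0.4309 -0.2562  0.0235] mean [ 0.4311 -0.2567  0.0241] ext [0.038 0.027 0.016] col [32. 33. 32.]
[218. 334.] 114 h 0.0193 top ctr [ 0.531  -0.2756  0.0163] mean [ 0.5312 -0.2764  0.0164] ext [0.034 0.023 0.009] col [58. 57. 56.]
1227
0.004 429 [ 0.46   -0.2535  0.008 ] [ 0.357 -0.307  0.004] [ 0.546 -0.196  0.012]
0.012 527 [ 0.451 -0.241  0.016] [ 0.361 -0.308  0.012] [ 0.546 -0.188  0.019]
0.019 194 [ 0.4337 -0.2337  0.0232] [ 0.356 -0.284  0.019] [ 0.543 -0.189  0.027]
0.028 72 [ 0.3617 -0.191   0.0352] [ 0.353 -0.198  0.029] [ 0.37  -0.183  0.038]
```

Run:
```python
import numpy as np
from scipy.cluster.vq import kmeans2
for n in("top","side"):
    g=np.load(n+"f.npy"); q=g[(g[:,2]>.020)&(g[:,2]<.029)&(g[:,0]>.40)&(g[:,0]<.48)]
    c,l=kmeans2(q[:,:2],np.array([[.4316,-.259],[.45,-.215]]),minit='matrix')
    mids=[]
    for i in(0,1):
        p=q[l==i][:,:2];mid=(p.max(0)+p.min(0))/2;mids.append(mid)
        e=np.linalg.svd(p-p.mean(0))[2][0]; pr=(p-p.mean(0))@e
        print(n,len(p),p.mean(0).round(4),mid.round(4),'dir',np.degrees(np.arctan(e[1]/e[0])).round(1),'len',np.ptp(pr).round(4))
    m=[q[l==i][:,:2].mean(0) for i in(0,1)]
    w=m[1]-m[0];print(' ctr',(m[0]+m[1])/2,'sep',np.linalg.norm(w),'yaw',np.degrees(np.arctan2(-w[0],w[1])))
    j=g[(g[:,0]>.505)&(g[:,2]>.012)]; ctr=(m[0]+m[1])/2
    jm=j[:,:2].mean(0);t=g[g[:,2]>.03][:,:2]; t=t[t[:,0]<.39].mean(0)
    print(' jaw',jm,'tail',t,'yaw tail->jaw',np.degrees(np.arctan2(*(jm-t)[::-1])),'dist',np.linalg.norm(jm-ctr),np.linalg.norm(t-ctr))
```

```text
top 54 [ 0.4312 -0.258 ] [ 0.4316 -0.2582] dir -37.0 len 0.0413
top 58 [ 0.4538 -0.2206] [ 0.4478 -0.2247] dir -26.2 len 0.0716
 ctr [ 0.44245945 -0.2392844 ] sep 0.04371080632849304 yaw -31.13383508929069
 jaw [ 0.52568676 -0.28824305] tail [ 0.36219734 -0.19089696] yaw tail->jaw -30.77073018511557 dist 0.09655948657305811 0.09371953159102252
side 78 [ 0.4308 -0.2572] [ 0.4303 -0.257 ] dir -36.2 len 0.0409
side 73 [ 0.4535 -0.2194] [ 0.4529 -0.2193] dir -24.4 len 0.0409
 ctr [ 0.44213494 -0.23829427] sep 0.0440651235768063 yaw -31.05741545093369
 jaw [ 0.52729648 -0.29977471] tail [ 0.3615606  -0.19101139] yaw tail->jaw -33.27468359532022 dist 0.1050349155948149 0.09342319683071693
```

Add to h.py:
```python
def go(x,y,z,yawdeg):
    """print tool-frame shift/turn in move units from the measured pose to the target (tool down)"""
    from rig import arm
    from scipy.spatial.transform import Rotation as Ro
    o=arm.get_obs();R=Ro.from_euler('xyz',o['tcp_rot'])
    s=R.inv().apply(np.array([x,y,z])-o['tcp_pos'])*10
    G=Ro.from_euler('xyz',[np.pi,0,np.radians(yawdeg)])
    a=np.degrees((R.inv()*G).as_rotvec())/60
    print('shift',s.round(3),'turn',a.round(3),'| t',round(o['t'],2),'tcp',o['tcp_pos'].round(4),'gap',round(o['finger_gap'],3),'F',o['wrist_force'].round(1))
```

```text
(no output)
```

Request:
apply_moves:
  plan:
    - [[1,-0.37,0,0,0,0.5,1],[1,-0.37,0,0,0,0.5,1],[1,-0.37,0,0,0,0.5,1],[1,-0.37,0,0,0,0.5,1],[1,-0.37,0,0,0,0.5,1]]

```text
t: 0.52
tcp_pos: [0.2554, -0.398, 0.2309]
tcp_rot: [-3.141, 0.001, -0.171]
wrist_force: [-0.0, -0.5, -0.3]
finger_gap: 1.001
finger_force: 0.0
```

```bash
python3 -c "from h import go;go(.4423,-.2388,.2,-31)"
```

```text
shift [ 1.57  -1.887  0.31 ] turn [-0.001  0.001  0.353] | t 0.52 tcp [ 0.2554 -0.398   0.2309] gap 1.001 F [-0.  -0.5 -0.3]
```

Request:
apply_moves:
  plan:
    - [[0.78,-0.94,0.15,0,0,0.353,1],[0.78,-0.94,0.15,0,0,0.353,1],[0.78,-0.94,0.15,0,0,0.353,1],[0.78,-0.94,0.15,0,0,0.353,1],[0.78,-0.94,0.15,0,0,0.353,1]]

```text
t: 0.93
tcp_pos: [0.3486, -0.3177, 0.2153]
tcp_rot: [-3.14, 0.002, -0.536]
wrist_force: [-0.5, -0.4, -0.3]
finger_gap: 0.998
finger_force: 0.0
```

```bash
python3 -c "from h import go;go(.4423,-.2388,.17,-31)"
```

```text
shift [ 0.404 -1.156  0.454] turn [-0.001  0.002  0.005] | t 0.93 tcp [ 0.3486 -0.3177  0.2153] gap 0.998 F [-0.5 -0.4 -0.3]
```

Request:
apply_moves:
  plan:
    - [[0.4,-1,0.45,0,0,0.005,1],[0.4,-1,0.45,0,0,0.005,1],[0.4,-1,0.45,0,0,0.005,1],[0.4,-1,0.45,0,0,0.005,1],[0.4,-1,0.45,0,0,0.005,1]]

```text
t: 1.35
tcp_pos: [0.4305, -0.2572, 0.1701]
tcp_rot: [-3.14, 0.003, -0.537]
wrist_force: [-0.3, -0.3, -0.4]
finger_gap: 0.997
finger_force: 0.0
```

Run:
```python
from h import *
from rig import arm
import cv2
c=arm.get_calibration("wrist");im,d=arm.get_image("wrist");cv2.imwrite("pics/w1.png",im)
np.savez("w1.npz",im=im,d=d,**c)
go(.4423,-.2388,.1,-31)
```

```text
shift [ 0.006 -0.225  0.709] turn [-0.002  0.002  0.002] | t 1.4 tcp [ 0.4303 -0.258   0.1708] gap 0.998 F [-0.6 -0.4 -0.2]
```

View pics/w1.png

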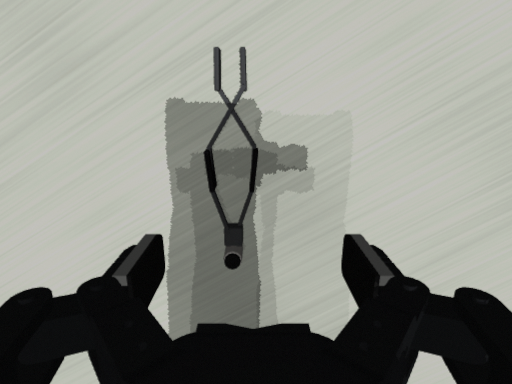

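The wrist view shows the forceps nearly aligned with the tool: plates at about (211,170) and (254,170), jaws at (216,68) and (243,68), tail at (232,260). I'll refine the pose from this view.

Run:
```python
from h import *
z=np.load("w1.npz");W=world(z['im'],z['d'],z['K'],z['T'])
v,u=np.indices(z['d'].shape);dark=(z['im'].max(2)<90)
def box(u0,u1,v0,v1,lo,hi):
    m=(u>u0)&(u<u1)&(v>v0)&(v<v1)&(W[...,2]>lo)&(W[...,2]<hi);p=W[m];return p
pl=box(195,230,145,195,.018,.03);pr=box(235,265,145,195,.018,.03)
jl=box(205,228,40,88,.011,.022);jr=box(232,255,40,88,.011,.022);t=box(220,245,245,275,.028,.045)
for n,p in zip(("pl","pr","jl","jr","tail"),(pl,pr,jl,jr,t)):print(n,len(p),p.mean(0).round(4),((p.max(0)+p.min(0))/2).round(4))
a,b=pl.mean(0)[:2],pr.mean(0)[:2];w=a-b
print('ctr',(a+b)/2,'sep',np.linalg.norm(w),'yaw',np.degrees(np.arctan2(-w[0],w[1])))
j=(jl.mean(0)+jr.mean(0))[:2]/2;e=j-t.mean(0)[:2];print('jaw',j,'yaw tj',np.degrees(np.arctan2(e[1],e[0])),np.linalg.norm(j-(a+b)/2))
e=j-(a+b)/2;print('yaw cj',np.degrees(np.arctan2(e[1],e[0])))
print('bench',np.median(W[50:100,20:150,2]))
```

```text
pl 249 [ 0.4539 -0.2207  0.0234] [ 0.4534 -0.2199  0.0219]
pr 214 [ 0.4315 -0.2583  0.024 ] [ 0.431  -0.2579  0.0223]
jl 236 [ 0.5317 -0.2784  0.0156] [ 0.5318 -0.2781  0.0145]
jr 221 [ 0.5196 -0.2994  0.016 ] [ 0.5194 -0.2993  0.0147]
tail 261 [ 0.3628 -0.192   0.0336] [ 0.3619 -0.1917  0.0325]
ctr [ 0.44271495 -0.23948212] sep 0.04373825083473651 yaw -30.826032051645853
jaw [ 0.52562845 -0.28889336] yaw tj -30.749113955337165 0.09652003758279283
yaw cj -30.792289775327756
bench 0.00018593342525227707
```

Request:
apply_moves:
  plan:
    - [[0.01,-0.22,0.7,0,0,0,1],[0.01,-0.22,0.7,0,0,0,1],[0.01,-0.22,0.7,0,0,0,1],[0.01,-0.22,0.7,0,0,0,1]]

```text
t: 1.73
tcp_pos: [0.4355, -0.2495, 0.1009]
tcp_rot: [-3.13, 0.004, -0.526]
wrist_force: [-0.2, -0.4, 1.2]
finger_gap: 1.002
finger_force: 0.0
```

```bash
python3 -c "from h import go;go(.4427,-.2395,.003,-30.8)"
```

```text
shift [ 0.016 -0.112  0.981] turn [-0.011  0.004  0.011] | t 1.73 tcp [ 0.4355 -0.2495  0.1009] gap 1.002 F [-0.2 -0.4  1.2]
```

Request:
apply_moves:
  plan:
    - [[0.01,-0.1,0.2,0,0,0,1],[0.01,-0.1,0.4,0,0,0,1],[0.01,-0.1,0.5,0,0,0,1],[0.01,-0.1,0.5,0,0,0,1],[0.01,-0.1,0.5,0,0,0,1]]

```text
t: 2.15
tcp_pos: [0.4413, -0.2461, 0.0528]
tcp_rot: [-3.126, -0.001, -0.517]
wrist_force: [-0.0, -0.0, 0.9]
finger_gap: 0.998
finger_force: 0.0
```

```bash
python3 -c "from h import go;go(.4427,-.2395,.003,-30.8)"
```

```text
shift [-0.021 -0.056  0.499] turn [-0.015 -0.001  0.02 ] | t 2.15 tcp [ 0.4413 -0.2461  0.0528] gap 0.998 F [-0.  -0.   0.9]
```

Request:
apply_moves:
  plan:
    - [[-0.02,-0.06,0.15,-0.015,0,0.02,1],[-0.02,-0.06,0.3,-0.015,0,0.02,1],[-0.02,-0.06,0.3,-0.015,0,0.02,1],[-0.02,-0.06,0.3,-0.015,0,0.02,1],[-0.02,-0.06,0.3,-0.015,0,0.02,1]]

```text
t: 2.57
tcp_pos: [0.4379, -0.2489, 0.0232]
tcp_rot: [-3.132, -0.002, -0.522]
wrist_force: [-0.5, -0.2, 0.1]
finger_gap: 0.999
finger_force: 0.0
```

```bash
python3 -c "from h import go;go(.4427,-.2395,.003,-30.8)"
```

```text
shift [-0.006 -0.103  0.203] turn [-0.009 -0.002  0.015] | t 2.57 tcp [ 0.4379 -0.2489  0.0232] gap 0.999 F [-0.5 -0.2  0.1]
```

Request:
apply_moves:
  plan:
    - [[0,-0.1,0,0,0,0,1],[0,-0.1,0,0,0,0,1]]

```text
t: 2.73
tcp_pos: [0.4405, -0.244, 0.0229]
tcp_rot: [-3.127, -0.002, -0.513]
wrist_force: [0.2, 0.1, -0.7]
finger_gap: 1.003
finger_force: 0.0
```

```bash
python3 -c "
from h import go;go(.4427,-.2395,.003,-30.8)
from rig import arm
o=arm.get_obs();print(o['joint_pos'],o['dq'],o['joint_torque'],o['wrist_force'])"
```

```text
shift [-0.004 -0.047  0.2  ] turn [-0.013 -0.002  0.023] | t 2.73 tcp [ 0.4405 -0.244   0.0229] gap 1.003 F [ 0.2  0.1 -0.7]
[-0.51429504  0.43894733 -0.30599544  0.8239196   0.01411232  3.14061933] [-0.00291866  0.00387724 -0.0074358  -0.00364468 -0.01277757 -0.00012234] [-4.05722740e-02 -4.06370115e+01  1.93597269e+01  7.62033480e-03
  7.84891122e-02 -2.45411729e-04] [ 0.24199429  0.12171837 -0.67309846]
```

Request:
apply_moves:
  plan:
    - [[0,0,0,0,0,0,1],[0,0,0,0,0,0,1],[0,0,0,0,0,0,1]]

```text
t: 2.98
tcp_pos: [0.4395, -0.244, 0.0219]
tcp_rot: [-3.128, -0.0, -0.514]
wrist_force: [-0.2, 0.0, -0.2]
finger_gap: 1.002
finger_force: 0.0
```

```bash
python3 -c "
from h import go;go(.4427,-.2395,.003,-30.8)
from rig import arm
o=arm.get_obs();print(o['joint_pos'],o['dq'],o['joint_torque'],o['wrist_force'])"
```

```text
shift [ 0.006 -0.052  0.19 ] turn [-0.013  0.     0.023] | t 2.98 tcp [ 0.4395 -0.244   0.0219] gap 1.002 F [-0.2  0.  -0.2]
[-0.51487805  0.44007755 -0.30733783  0.8233314   0.01345338  3.14060045] [-0.00307401  0.00336564 -0.00334478 -0.00113649  0.00011836  0.00015292] [ 3.04693321e-02 -4.07712114e+01  1.93817890e+01 -1.22353053e-03
  4.48436534e-02 -4.46506874e-05] [-0.18671209  0.01515349 -0.17856619]
```

Joint 6 has reached its range limit at this yaw (3.14). I'll back off upwards and use the half-turned grasp, where joint 6 is near 0.

Request:
apply_moves:
  plan:
    - [[0,0,-0.4,0,0,0,1],[0,0,-0.7,0,0,-0.119,1],[0,0,-0.7,0,0,-0.238,1],[0,0,-0.7,0,0,-0.357,1],[0,0,-0.7,0,0,-0.47,1]]

```text
t: 3.4
tcp_pos: [0.4394, -0.2451, 0.0926]
tcp_rot: [-3.131, -0.008, -0.016]
wrist_force: [0.6, -0.4, -0.7]
finger_gap: 0.997
finger_force: 0.0
```

Request:
apply_moves:
  plan:
    - [[0,0,0,0,0,-0.59,1],[0,0,0,0,0,-0.59,1],[0,0,0,0,0,-0.59,1],[0,0,0,0,0,-0.59,1],[0,0,0,0,0,-0.59,1]]

```text
t: 3.82
tcp_pos: [0.4388, -0.2448, 0.0916]
tcp_rot: [-3.135, -0.012, 0.602]
wrist_force: [0.4, -0.1, 1.0]
finger_gap: 0.999
finger_force: 0.0
```

Request:
apply_moves:
  plan:
    - [[0,0,0,0,0,-0.59,1],[0,0,0,0,0,-0.59,1],[0,0,0,0,0,-0.59,1],[0,0,0,0,0,-0.59,1],[0,0,0,0,0,-0.59,1]]

```text
t: 4.23
tcp_pos: [0.4388, -0.2448, 0.0916]
tcp_rot: [3.14, -0.013, 1.22]
wrist_force: [0.0, -1.1, -0.2]
finger_gap: 0.998
finger_force: 0.0
```

Request:
apply_moves:
  plan:
    - [[0,0,0,0,0,-0.59,1],[0,0,0,0,0,-0.59,1],[0,0,0,0,0,-0.59,1],[0,0,0,0,0,-0.59,1],[0,0,0,0,0,-0.59,1]]

```text
t: 4.65
tcp_pos: [0.4388, -0.2448, 0.0916]
tcp_rot: [3.132, -0.01, 1.838]
wrist_force: [-0.4, -0.1, -0.9]
finger_gap: 1.001
finger_force: 0.0
```

Request:
apply_moves:
  plan:
    - [[0,0,0,0,0,-0.59,1],[0,0,0,0,0,-0.59,1],[0,0,0,0,0,-0.59,1],[0,0,0,0,0,-0.59,1],[0,0,0,0,0,-0.59,1]]

```text
t: 5.07
tcp_pos: [0.4388, -0.2448, 0.0916]
tcp_rot: [3.128, -0.003, 2.456]
wrist_force: [-0.2, -0.2, 0.3]
finger_gap: 0.999
finger_force: 0.0
```

```bash
python3 -c "
from h import go;go(.4427,-.2395,.05,149.2)
from rig import arm
o=arm.get_obs();print(o['joint_pos'])"
```

```text
shift [0.002 0.06  0.417] turn [ 0.013 -0.002 -0.142] | t 5.07 tcp [ 0.4388 -0.2448  0.0916] gap 0.999 F [-0.2 -0.2  0.3]
[-0.51696184  0.35287126 -0.2250666   0.99355698  0.01345993  0.16909946]
```

Request:
apply_moves:
  plan:
    - [[0,0.06,0.2,0.013,0,-0.11,1],[0,0.06,0.4,0.013,0,-0.142,1],[0,0.06,0.5,0.013,0,-0.142,1],[0,0.06,0.5,0.013,0,-0.142,1],[0,0.06,0.5,0.013,0,-0.142,1]]

```text
t: 5.48
tcp_pos: [0.4424, -0.2394, 0.0414]
tcp_rot: [-3.141, -0.004, 2.597]
wrist_force: [-0.2, -0.6, 0.3]
finger_gap: 0.999
finger_force: 0.0
```

```bash
python3 -c "from h import go;go(.4427,-.2395,.003,149.2)"
```

```text
shift [-0.004  0.     0.384] turn [-0.    -0.003 -0.006] | t 5.48 tcp [ 0.4424 -0.2394  0.0414] gap 0.999 F [-0.2 -0.6  0.3]
```

Request:
apply_moves:
  plan:
    - [[0,0,0.2,0,0,-0.006,1],[0,0,0.3,0,0,-0.006,1],[0,0,0.38,0,0,-0.006,1],[0,0,0.38,0,0,-0.006,1],[0,0,0.38,0,0,-0.006,1]]

```text
t: 5.9
tcp_pos: [0.4428, -0.2395, 0.0038]
tcp_rot: [-3.141, -0.003, 2.604]
wrist_force: [-0.4, -0.5, 0.1]
finger_gap: 0.997
finger_force: 0.0
```

Request:
apply_moves:
  plan:
    - [[0,0,0,0,0,0,0.5],[0,0,0,0,0,0,0.3],[0,0,0,0,0,0,0.2],[0,0,0,0,0,0,0.2],[0,0,0,0,0,0,0.2]]

```text
t: 6.32
tcp_pos: [0.4457, -0.2409, 0.0071]
tcp_rot: [3.141, 0.005, 2.605]
wrist_force: [-0.6, 1.6, 11.7]
finger_gap: 0.352
finger_force: 59.3
```

Run:
```python
from h import *
from rig import arm
import cv2
c=arm.get_calibration("wrist");im,d=arm.get_image("wrist");cv2.imwrite("pics/w2.png",im)
go(.4427,-.2395,.003,149.2)
```

```text
shift [ 0.033 -0.004  0.04 ] turn [0.    0.005 0.001] | t 6.37 tcp [ 0.4457 -0.2409  0.0071] gap 0.35 F [-0.5  0.7 15.3]
```

View pics/w2.png

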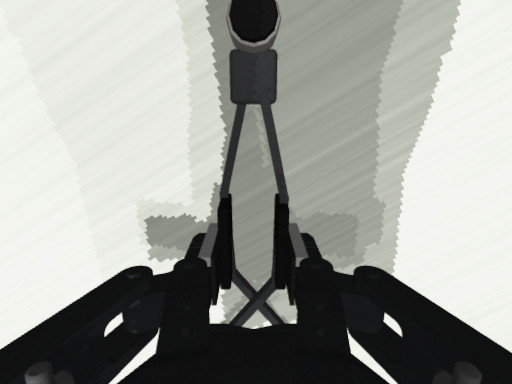

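The plates are squeezed parallel at about (225,240) and (283,240). The tail sits centred at (253,20). There is a slight upward force, so I'll lift.

Request:
apply_moves:
  plan:
    - [[0,0,-0.1,0,0,0,0.2],[0,0,-0.3,0,0,0,0.2],[0,0,-0.5,0,0,0,0.2],[0,0,-0.5,0,0,0,0.2],[0,0,-0.5,0,0,0,0.2]]

```text
t: 6.78
tcp_pos: [0.4441, -0.2401, 0.0551]
tcp_rot: [3.142, 0.001, 2.604]
wrist_force: [0.2, 0.2, -0.8]
finger_gap: 0.35
finger_force: 60.1
```

Run:
```python
from h import *
from rig import arm
import cv2
go(.46,.087,.055,190.7)
c=arm.get_calibration("side");im,d=arm.get_image("side");np.savez("s2.npz",im=im,d=d,**c)
cv2.imwrite("pics/s2.png",cv2.resize(im[200:384,60:300],None,fx=2.5,fy=2.5))
```

```text
shift [ 1.537e+00  2.892e+00 -2.000e-03] turn [-0.     0.001 -0.691] | t 6.78 tcp [ 0.4441 -0.2401  0.0551] gap 0.35 F [ 0.2  0.2 -0.8]
```

View pics/s2.png

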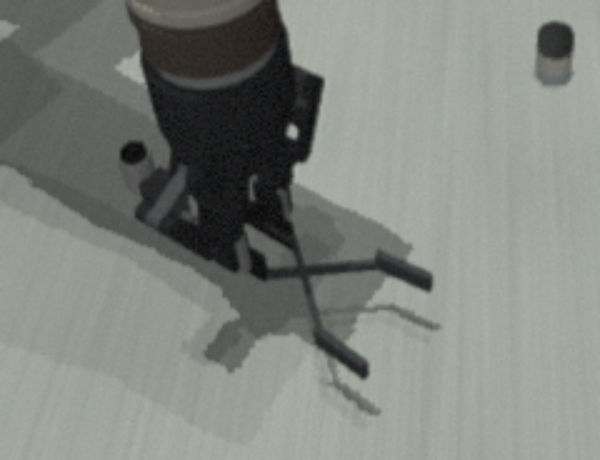

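The forceps are lifted level with the jaws wide open. In the crop the jaws are at (405,270) and (342,353), which is (222,308) and (197,341) in the full picture. I'll measure the jaws relative to the TCP.

```bash
cat >> h.py <<'E'
def jaws(f,boxes):
    z=np.load(f);W=world(z['im'],z['d'],z['K'],z['T']);v,u=np.indices(z['d'].shape);out=[]
    for (u0,u1,v0,v1,lo,hi) in boxes:
        p=W[(u>u0)&(u<u1)&(v>v0)&(v<v1)&(W[...,2]>lo)&(W[...,2]<hi)]
        print(len(p),'mean',p.mean(0).round(4),'min',p.min(0).round(4),'max',p.max(0).round(4));out.append((p.min(0)+p.max(0))[:2]/2)
    return np.array(out)
E
python3 - <<'E'
from h import *
j=jaws("s2.npz",[(211,235,299,318,.045,.09),(186,209,329,352,.045,.09)])
m=j.mean(0);e=j[0]-j[1];t=np.array([.4441,-.2401])
print('sep',np.linalg.norm(e),'mid',m,'yaw from normal',np.degrees(np.arctan2(-e[0],e[1])))
a=np.radians(-30.8);f=np.array([[np.cos(a),np.sin(a)],[-np.sin(a),np.cos(a)]]);print('mid in forceps-axes from TCP',f@(m-t))
E
```

```text
175 mean [ 0.5378 -0.2592  0.0597] min [ 0.5218 -0.2669  0.0484] max [ 0.5534 -0.2478  0.0667]
180 mean [ 0.5054 -0.3135  0.0603] min [ 0.4899 -0.3245  0.0491] max [ 0.5204 -0.2992  0.0669]
sep 0.06339650258921899 mid [ 0.5213893  -0.28459231] yaw from normal -30.827079053790143
mid in forceps-axes from TCP [0.08917038 0.00135832]
```

Request:
apply_moves:
  plan:
    - [[0.2,0.33,0,0,0,-0.08,0.2],[0.4,0.65,0,0,0,-0.16,0.2],[0.53,0.98,0,0,0,-0.25,0.2],[0.53,0.98,0,0,0,-0.25,0.2]]

```text
t: 7.17
tcp_pos: [0.446, -0.1228, 0.0523]
tcp_rot: [3.138, -0.007, 2.875]
wrist_force: [-0.7, 0.5, -1.6]
finger_gap: 0.348
finger_force: 60.1
```

```bash
python3 -c "from h import go;go(.4558,.0866,.055,190.7)"
```

```text
shift [ 0.457  2.046 -0.017] turn [ 0.004 -0.005 -0.433] | t 7.17 tcp [ 0.446  -0.1228  0.0523] gap 0.348 F [-0.7  0.5 -1.6]
```

Request:
apply_moves:
  plan:
    - [[0.08,0.33,0,0,0,-0.08,0.2],[0.16,0.65,0,0,0,-0.16,0.2],[0.23,0.98,0,0,0,-0.24,0.2],[0.23,0.98,0,0,0,-0.24,0.2]]

```text
t: 7.5
tcp_pos: [0.4512, -0.0232, 0.0528]
tcp_rot: [3.138, -0.004, 3.126]
wrist_force: [0.5, 0.4, -0.0]
finger_gap: 0.35
finger_force: 60.1
```

```bash
python3 -c "from h import go;go(.4558,.0866,.055,190.7)"
```

```text
shift [-0.028  1.099 -0.018] turn [ 0.004 -0.003 -0.193] | t 7.5 tcp [ 0.4512 -0.0232  0.0528] gap 0.35 F [ 0.5  0.4 -0. ]
```

Request:
apply_moves:
  plan:
    - [[-0.03,0.35,0,0,0,-0.09,0.2],[-0.03,0.7,0,0,0,-0.17,0.2],[-0.03,1,0,0,0,-0.193,0.2],[-0.03,1,0,0,0,-0.193,0.2],[-0.03,1,0,0,0,-0.193,0.2]]

```text
t: 7.92
tcp_pos: [0.4569, 0.0728, 0.053]
tcp_rot: [3.141, -0.003, -2.961]
wrist_force: [-0.4, 0.2, -0.6]
finger_gap: 0.349
finger_force: 60.2
```

```bash
python3 -c "from h import go;go(.4558,.0866,.014,190.7)"
```

```text
shift [-0.015  0.137  0.39 ] turn [ 0.001 -0.003 -0.006] | t 7.92 tcp [0.4569 0.0728 0.053 ] gap 0.349 F [-0.4  0.2 -0.6]
```

Request:
apply_moves:
  plan:
    - [[-0.01,0.14,0.1,0,0,-0.006,0.2],[-0.01,0.14,0.25,0,0,-0.006,0.2],[-0.01,0.14,0.38,0,0,-0.006,0.2],[-0.01,0.14,0.38,0,0,-0.006,0.2],[-0.01,0.14,0.38,0,0,-0.006,0.2]]

```text
t: 8.33
tcp_pos: [0.4548, 0.0846, 0.015]
tcp_rot: [3.141, -0.005, -2.96]
wrist_force: [0.2, -0.6, -0.7]
finger_gap: 0.35
finger_force: 60.1
```

Run:
```python
from h import *
from rig import arm
import cv2
go(.5541,.1052,.012,190.7)
for n in("top","side"):
    c=arm.get_calibration(n);im,d=arm.get_image(n);np.savez(n+"3.npz",im=im,d=d,**c)
    if n=="top": a=im[110:260,130:290]
    else: b=im[110:260,170:330]
cv2.imwrite("pics/p3.png",cv2.resize(np.hstack([a,b]),None,fx=2.5,fy=2.5))
```

```text
shift [-1.014  0.022  0.025] turn [ 0.001 -0.005 -0.004] | t 8.33 tcp [0.4548 0.0846 0.015 ] gap 0.35 F [ 0.2 -0.6 -0.7]
```

View pics/p3.png

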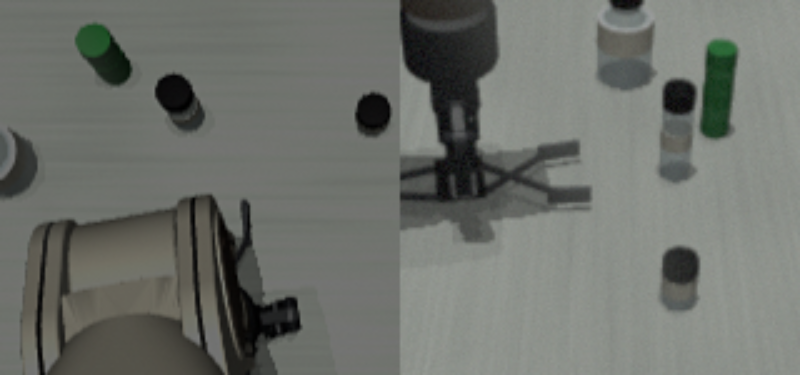

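The side view (right half) shows the jaws at about (234,170) and (238,188) in the full picture, heading for the tall vial, whose base is near (281,178). In the top view the arm hides most of the forceps. I'll measure from the side view.

Run:
```python
from h import *
j=jaws("side3.npz",[(225,243,163,175,.006,.05),(228,247,183,193,.006,.05)])
m=j.mean(0);e=j[0]-j[1];t=np.array([.4548,.0846])
a=np.radians(10.4);f=np.array([[np.cos(a),np.sin(a)],[-np.sin(a),np.cos(a)]])
v=np.array([.643,.122])
print('sep',np.linalg.norm(e),'mid',m,'yaw n',np.degrees(np.arctan2(-e[0],e[1])),'mid',f@(m-t),'vial-mid',f@(v-m))
```

```text
104 mean [0.538  0.1323 0.0194] min [0.5211 0.124  0.0091] max [0.555  0.1385 0.0276]
114 mean [0.5485 0.0703 0.0196] min [0.5309 0.0664 0.0106] max [0.5656 0.0756 0.0272]
sep 0.061140002487381884 mid [0.54317172 0.10113183] yaw n 9.583670002916302 mid [0.08990421 0.00030744] vial-mid [0.10195535 0.00250443]
```

Request:
apply_moves:
  plan:
    - [[-0.15,0.02,0.02,0,-0.004,-0.003,0.2],[-0.3,0.02,0.03,0,-0.004,-0.003,0.2],[-0.45,0.02,0.03,0,-0.004,-0.003,0.2],[-0.6,0.02,0.03,0,-0.004,-0.003,0.2],[-0.6,0.02,0.03,0,-0.004,-0.003,0.2]]

```text
t: 8.85
tcp_pos: [0.5191, 0.0994, 0.0145]
tcp_rot: [3.141, 0.009, -2.955]
wrist_force: [1.9, -0.8, 0.1]
finger_gap: 0.35
finger_force: 60.2
```

Run:
```python
from h import *
from rig import arm
go(.5551,.1042,.008,190.4)
for n in("side",):
    c=arm.get_calibration(n);im,d=arm.get_image(n);np.savez(n+"4.npz",im=im,d=d,**c)
import cv2
cv2.imwrite("pics/p4.png",cv2.resize(im[110:230,180:340],None,fx=5,fy=5))
```

```text
shift [-0.362 -0.02   0.068] turn [0.001 0.009 0.005] | t 8.85 tcp [0.5191 0.0994 0.0145] gap 0.35 F [ 1.9 -0.8  0.1]
```

View pics/p4.png

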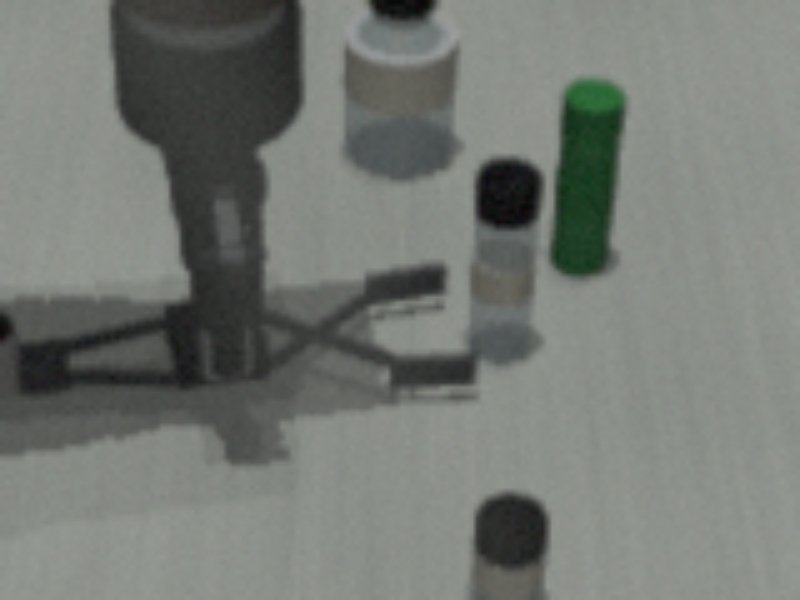

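The jaws are entering on either side of the tall vial: jaw tips at crop (445,275) and (475,365), vial base at (505,345). They look centred, so I'll check numerically.

Run:
```python
from h import *
j=jaws("side4.npz",[(253,270,161,172,.006,.05),(257,275,179,189,.006,.05)])
jaws("side4.npz",[(270,292,138,185,.02,.11)])
m=j.mean(0);e=j[0]-j[1];t=np.array([.5191,.0994])
a=np.radians(10.6);f=np.array([[np.cos(a),np.sin(a)],[-np.sin(a),np.cos(a)]])
v=np.array([.643,.122])
print('sep',np.linalg.norm(e),'mid',m,'yaw n',np.degrees(np.arctan2(-e[0],e[1])),'mid',f@(m-t),'vial-mid',f@(v-m))
```

```text
99 mean [0.6008 0.147  0.0193] min [0.5846 0.1386 0.009 ] max [0.6174 0.1556 0.0269]
114 mean [0.6114 0.0853 0.019 ] min [0.5936 0.0811 0.0085] max [0.6294 0.0902 0.0272]
458 mean [0.6424 0.1176 0.0638] min [0.6221 0.085  0.0202] max [0.672  0.195  0.0983]
sep 0.062326764009098076 mid [0.60623859 0.11638966] yaw n 9.704515264444815 mid [0.08877687 0.00067047] vial-mid [ 0.03716612 -0.00124771]
```

Request:
apply_moves:
  plan:
    - [[-0.12,-0.02,0,0,0.007,0,0.2],[-0.24,-0.02,0,0,0.007,0,0.2],[-0.37,-0.02,0,0,0.007,0,0.2],[-0.37,-0.02,0,0,0.007,0,0.2],[-0.37,-0.02,0.02,0,0.007,0,0.2]]

```text
t: 9.32
tcp_pos: [0.5512, 0.1038, 0.0115]
tcp_rot: [3.141, -0.004, -2.954]
wrist_force: [-0.1, -0.5, -1.3]
finger_gap: 0.349
finger_force: 60.2
```

```bash
python3 -c "from h import go;go(.5551,.1042,.007,190.4)"
```

```text
shift [-0.04  -0.003  0.045] turn [ 0.001 -0.004  0.005] | t 9.32 tcp [0.5512 0.1038 0.0115] gap 0.349 F [-0.1 -0.5 -1.3]
```

Next, the last 4 mm forward and the set-down, in small steps.

Request:
apply_moves:
  plan:
    - [[-0.04,0,0.02,0,-0.004,0,0.2],[-0.04,0,0.03,0,-0.004,0,0.2],[-0.04,0,0.04,0,-0.004,0,0.2],[-0.04,0,0.05,0,-0.004,0,0.2],[-0.04,0,0.05,0,-0.004,0,0.2]]

```text
t: 9.73
tcp_pos: [0.5543, 0.1046, 0.0072]
tcp_rot: [3.141, -0.001, -2.954]
wrist_force: [-3.4, -0.3, 7.9]
finger_gap: 0.35
finger_force: 61.3
```

Run:
```python
from h import *
from rig import arm
go(.5551,.1042,.006,190.4)
c=arm.get_calibration("side");im,d=arm.get_image("side");np.savez("side5.npz",im=im,d=d,**c)
import cv2
cv2.imwrite("pics/p5.png",cv2.resize(im[110:230,180:340],None,fx=5,fy=5))
```

```text
shift [-0.007 -0.005  0.012] turn [ 0.001 -0.001  0.006] | t 9.73 tcp [0.5543 0.1046 0.0072] gap 0.35 F [-3.4 -0.3  7.9]
```

View pics/p5.png

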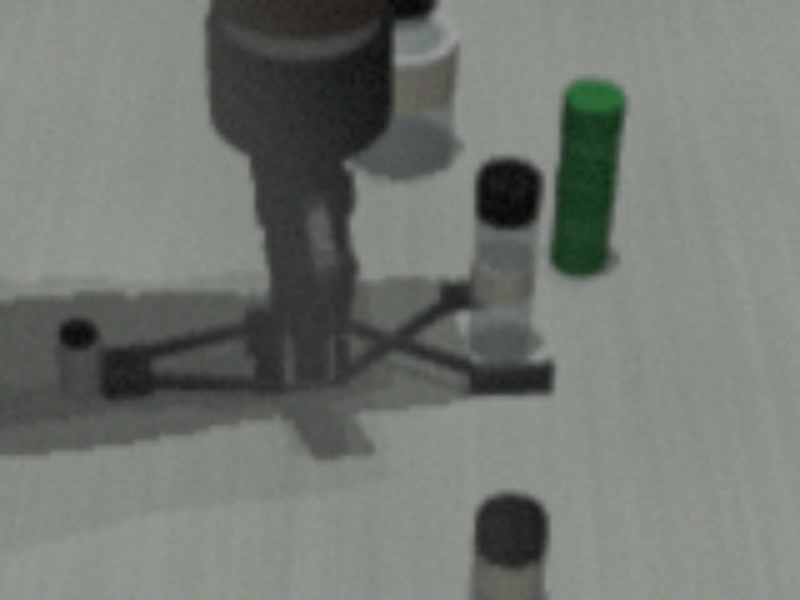

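The near jaw spans crop x 472–552 and the vial base sits at about 505. So the vial is roughly midway along, standing, with the forceps on the bench (8 N contact). I'll open gradually now.

Request:
apply_moves:
  plan:
    - [[0,0,0,0,0,0,0.4],[0,0,0,0,0,0,0.46],[0,0,0,0,0,0,0.52],[0,0,0,0,0,0,0.6],[0,0,0,0,0,0,0.7]]

```text
t: 10.2
tcp_pos: [0.5552, 0.1048, 0.0058]
tcp_rot: [3.141, -0.001, -2.954]
wrist_force: [-0.5, -0.4, 0.5]
finger_gap: 0.694
finger_force: 0.0
```

Request:
apply_moves:
  plan:
    - [[0,0,0,0,0,0,0.8],[0,0,0,0,0,0,0.9],[0,0,0,0,0,0,1],[0,0,0,0,0,0,1]]

```text
t: 10.53
tcp_pos: [0.5553, 0.1048, 0.006]
tcp_rot: [3.141, -0.0, -2.954]
wrist_force: [-0.0, -0.2, 0.1]
finger_gap: 1.004
finger_force: 0.0
```

Run:
```python
from h import *
from rig import arm
go(.5551,.1042,.15,190.4)
c=arm.get_calibration("side");im,d=arm.get_image("side")
import cv2
cv2.imwrite("pics/p6.png",cv2.resize(im[110:230,180:340],None,fx=5,fy=5))
```

```text
shift [ 0.004 -0.004 -1.44 ] turn [ 0.001 -0.     0.006] | t 10.53 tcp [0.5553 0.1048 0.006 ] gap 1.004 F [-0.  -0.2  0.1]
```

View pics/p6.png

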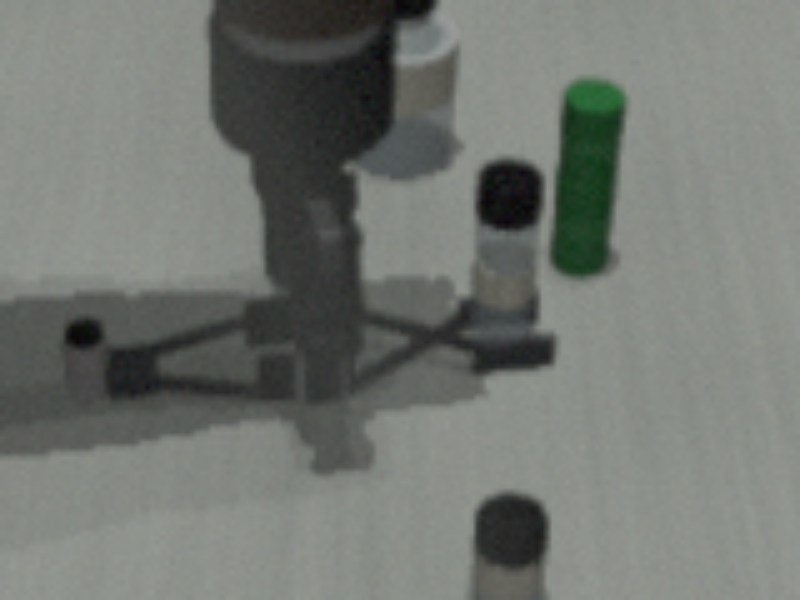

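The jaws have closed on the tall vial, which stands where it was with its cap at (510,190). The fingers are clear of the plates, so I'll lift straight up.

Request:
apply_moves:
  plan:
    - [[0,0,-0.1,0,0,0,1],[0,0,-0.3,0,0,0,1],[0,0,-0.6,0,0,0,1],[0,0,-1,0,0,0,1],[0,0,-1,0,0,0,1]]

```text
t: 11.0
tcp_pos: [0.5604, 0.1057, 0.1147]
tcp_rot: [3.141, 0.014, -2.954]
wrist_force: [1.9, 0.3, 0.9]
finger_gap: 1.0
finger_force: 0.0
```

Request:
apply_moves:
  plan:
    - [[0.3,0,-0.3,0,0,0,1],[0.6,0,-0.3,0,0,0,1],[1,0,-0.3,0,0,0,1],[1,0,-0.3,0,0,0,1],[1,0,-0.3,0,0,0,1]]

```text
t: 11.42
tcp_pos: [0.4539, 0.0854, 0.1361]
tcp_rot: [3.14, -0.003, -2.954]
wrist_force: [0.5, 0.3, 0.9]
finger_gap: 0.998
finger_force: 0.0
```

Run:
```python
from h import *
from rig import arm
import cv2
c=arm.get_calibration("side");im,d=arm.get_image("side")
b=im[110:230,180:340];im2,_=arm.get_image("top");a=im2[110:230,130:290]
cv2.imwrite("pics/p7.png",cv2.resize(np.hstack([a,b]),None,fx=2.5,fy=2.5))
W=world(im,d,c['K'],c['T']);v,u=np.indices(d.shape)
p=W[(u>268)&(u<292)&(v>135)&(v<160)&(W[...,2]>.088)&(W[...,1]<.16)];print('vial top',(p.max(0)+p.min(0))/2,p.mean(0))
```

```text
vial top [ 0.61828115 -0.24744073  0.35329284] [0.64084698 0.09260146 0.11325436]
```

View pics/p7.png

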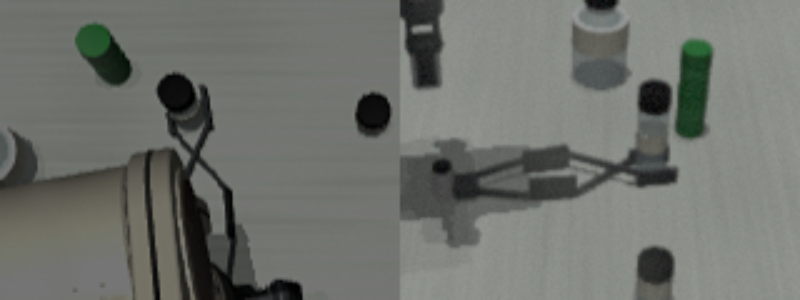

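The forceps lie flat with their jaws closed on the tall vial. In the top crop its cap is at (176,94), as it was before. The short vial, bottle and green decoy have not moved.

```bash
python3 -c "from rig import arm;print(arm.hand_in())"
```

```text
the job is handed in; nothing more can be done
None
```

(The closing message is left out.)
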